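Vent and remove the pressure cap of a laboratory chiller

TASK

The chiller's coolant tank is still under slight pressure. Turn its black cap anticlockwise to the first stop without pressing on it, let it rise and leave it there for two seconds to vent; then press it down, turn it past the stop, lift it off and lay it right way up in the white drip tray. Feel for the stops and never force the cap, do not drop it, and leave the lab ware around where it stands.

Things in the scene. Friction and masses are not known exactly. Their poses are not given: they have to be found in the camera images.
- chiller: White bench-top recirculating chiller, 280 x 200 x 150 mm high, with a black front panel; it is heavy and does not move. Origin: centre of its underside; z up, front faces its -x. Its steel filler neck with a bayonet flange (57 mm across) stands on its top, 35 mm before its centre, under the black cap.
- neck_top (a point): Centre of the neck's flange top, on the cap's turning axis, 24 mm above the chiller's top; axes as the chiller's. The flange has two notches half a turn apart that let the cap's two ears out. How the neck is clocked in the tank differs by up to 24 degrees either way from tank to tank and is hidden by the cap: stops must be felt.
- neck_foot (a point): Foot of the neck on its axis, on the chiller's top. STOPS: from the start the cap turns 10 to 66 degrees anticlockwise (seen from above) to the first stop, a solid lip. In the last 4 degrees the spring raises it 3 mm, if it is not held down. To duck under the lip press it 6 mm down from there (it bottoms at 8.5 mm), turn 38 degrees on while pressed (31 to 45; then an end wall) and pull it up.
- cap: Black ribbed round pressure cap, 66 mm across, about 0.13 kg. Origin: on its axis at the skirt's lower edge; z up, x along the bar grip on top. Skirt with its flat top is 21 mm high. Sealed (start): origin 10.5 mm below the neck's top, bar within 4 degrees of the chiller's x. At the first stop, risen: 7.5 mm below; pressed under the lip: 13.5 mm; bottomed: 16 mm; free in the notches: 4.5 mm.
- cap_grip (a point): Centre of the bar grip, 33 mm above the cap's origin. The bar, with a yellow line along its top, is 56 mm long (cap's x), 16 mm wide, 24 mm high; its top is 45 mm above the cap's origin, its foot is on the cap's flat top. Turning the cap freely takes 0.1 to 0.3 N m; leaning on a stop with over about 0.7 N m is forcing it. It has 2 mm of side play.
- cap_rim (a point): Centre of the skirt's lower edge (the cap's origin). A sprung valve disc, 34 mm across, sticks out 8 mm below it when the cap is off, so the cap stands on the disc when laid down. The spring lifts the cap with 5.5 N at the first stop, 8.5 N sealed, 11.5 N under the lip, 14 N bottomed.
- tray: White plastic drip tray, open, 200 (x) x 160 (y) x 24 mm high, walls and floor 4 mm, loose, 0.6 kg. Origin: centre of its underside, z up.
- tip_box: Bystander: blue pipette-tip box, 122 x 84 x 60 mm high, origin under its centre.
- reagent: Bystander: amber bottle with a blue cap, 68 mm across, 120 mm high, origin under its centre.
- jar: Bystander: clear jar with a white lid, 64 mm across, 75 mm high, origin under its centre.
- beaker: Bystander: glass beaker, 68 mm across, 85 mm high, origin under its centre.
Things that resemble listed ones, but are neither listed nor needed, are in the scene too. Of the things that look like the cap, the middle-sized one is meant.

How it is judged:
On the way, in this order (a step that is already met when the one before it is completed fails the run):
1. the cap stands at its first stop, risen and not held down (its spring bears on the neck), for over a second to vent (z of cap in the frame of neck_top between -0.0087 and -0.0062 m and horizontal distance between cap and neck_top below 0.005 m and contact force between cap and chiller above 7 N), for 1.2 s.
2. the cap is released and lifted clear of the neck (z of cap in the frame of neck_top above 0.015 m), for 0.1 s.
At the end, for the whole second after the job is handed in: The cap stands right way up (within 8 degrees) and still on the floor of the white tray, its centre at least 20 mm in from the tray's outer edges; the tray is within 50 mm of where it stood (x of cap in the frame of tray between -0.08 and 0.08 m and y of cap in the frame of tray between -0.06 and 0.06 m and height (world z) of cap below 0.02 m and angle between cap's own z axis and vertical below 0.15 rad and linear speed of cap below 0.02 m/s and distance of tray from where it was at the start of the episode below 0.05 m); the robot touches nothing.
It fails at once if the cap is forced against the neck (contact force between cap and chiller above 75 N).
It fails at once if the cap is dropped (linear speed of cap above 0.7 m/s and contact force between cap and the fingers below 0.1 N).
It fails at once if lab ware pushed from its place (distance of any of tip_box, reagent, jar, beaker from where it was at the start of the episode above 0.03 m).
It also fails if it takes over 72 s, if anything falls off the work surface, if the arm or the gripper's body presses on something with over 40 N, if the wrist force passes 120 N, or if a joint passes its speed limit or range.

ROBOT

A 6-joint arm with a two-finger parallel gripper is mounted at the origin on the work surface. World frame = base frame: x ahead of the robot, y to its left, z up, the work surface at z = 0. Lengths are in m, angles in rad, forces in N, time in s.
With the tool pointing down it reaches from about 0.375 to 0.9 m from the base axis. Payload 3.1 kg.
Tool frame: the origin (TCP) lies on the centre line of the jaws, within the pads' length; the fingertips stand ahead of it and the grasp point (between the pads) lies 3 mm ahead of it (robot.tip_reach is the z of the fingertips in the tool frame, in m); z points along the fingers, y is the line along which they close (so a half turn about z gives the same grasp; the last joint's range is limited). The gripper opens to 87 mm and grips with 3 to 60 N. Pads are 19 mm wide; open, the fingers measure 117 mm over their backs; the gripper's body (75 mm by 190 mm) begins 51 mm behind the grasp point.
Start: joints at [-1.516, 0.527, 1.433, -0, 1.181, -0.178], TCP at [0.145, -0.608, 0.245] pointing down, gripper open.
Joint ranges: [-3.08, 3.08], [-0.75, 2.2], [0.22, 2.44], [-1.43, 4.57], [0, 2.65], [-2.85, 2.85]. Speed limits (rad/s): [2.79, 2.79, 3.14, 3.14, 3.14, 3.14].

INTERFACE

Orientations are given as a unit quaternion [x, y, z, w].
In Python, from rig import sensors, eyes, ticket, robot gives the robot as it stands.
- The arm moves only by the tool drive_tool, never from a script. Its argument "deltas" is a list that holds one entry, the list of rows, each a list of 6 numbers: the shift along the tool's x, y, z in mm, then the turn, a rotation vector about the tool's x, y, z in rad. A call has 1 to 8 rows; each row shifts and turns the commanded pose from where the row before left it, along the tool's axes as they then stand; what a row does not reach is not made up. A row lasts 1/12 s, in which the tool goes at most 41.7 mm and 7.16 degrees, less where a joint would pass 70% of its speed; a pose out of reach is approached as far as the arm can. A call is refused whole if a number of a shift passes 41.7 or a number of a turn 0.125, either way. A call with a gripper value outside its range is refused whole. "gripper" is the opening in per cent of the stroke, from 0 (shut) to 100 (fully open), set as the call begins (left out, the last holds). The fingers move at their own pace and stop on an object; "squeeze" is the grip in N (left out, the last holds). Time passes only in rows, so rows that do not move let the fingers close. It gives the time, the measured TCP pose, the force, the opening and the grip force at its end, in the units of the state.
- sensors.get_obs(): the state, without advancing time (a new reading comes with each control period).
- eyes.camera(name): name is "scene" or "top" or "wrist"; returns a dict with "img" (420x560x3 uint8, red, green, blue), "fov_y" (degrees; the focal length in pixels is half the picture's height over the tangent of half this angle, whatever the lens; pixels are square), "cx", "cy" (the principal point, pixels), "D" ([k1, k2, p1, p2, k3] as OpenCV has them; the pictures are not rectified), "xyz" and "attitude" of the camera in the world; the wrist camera has in their place "hand_eye" (4x4, takes a point from camera to tool coordinates, whose origin is the TCP and whose axes are the flange's). Camera axes: x right, y up, looking along -z (the intrinsics and any distortion apply to the point x, -y, -z); pixel columns grow to the right and rows downward; lengths in m; the calibration is good to about 2 mm. A picture is of the moment at which its call begins: read the wrist's pose just before it. There is no depth.
- ticket.hand_in(): hands the job in; it is judged then, once.
The state is a dict: "time": time; "q": joint angles; "joint_velocities": joint speeds; "joint_torque": joint torques, N m; "position": TCP position; "tool_rot": TCP orientation; "ft_force": force on the tool from outside, world axes, zero at the start; "moment": the same for the moment, N m; "grip_width": finger opening in m; "grip_force": force on a finger pad.
Only numpy, scipy, OpenCV 4.12 (cv2) and the standard library are available. Lean on these libraries where they do the work, as an engineer would, in place of code of your own. Each camera call takes 0.05 s, during which the arm holds its last target. There are 200 camera calls.

## Working session

There is one attempt and no reset: what is moved stays moved. The work goes in short steps, Python scripts to look and compute and a tool call to move; the robot and the scene stay as the last step left them, time stands still between calls to the robot, and variables do not carry over. Pictures are saved under pics/ and viewed, at most 10 in all, crops included, and the job is handed in when it is done.

Besides the shell and the picture viewer there is one more tool, called after "Request:" in YAML: its name, and indented under it one key for each argument. drive_tool: Moves the arm, as the interface text tells. Its arguments: {"type":"object","properties":{"deltas":{"type":"array"},"gripper":{"type":"number"},"squeeze":{"type":"number"}},"required":["deltas"]}

```bash
mkdir -p pics; ls
python3 - <<'E'
from rig import sensors, eyes, ticket, robot
import cv2,numpy as np
o=sensors.get_obs()
print({k:np.round(v,3).tolist() for k,v in o.items()}, robot.tip_reach)
ims=[]
for n in ("scene","top","wrist"):
    c=eyes.camera(n); cv2.imwrite(f"pics/{n}0.png",c["img"][:,:,::-1])
    print(n,{k:(np.round(v,4).tolist()) for k,v in c.items() if k!="img"})
E
```

```text
pics
{'time': 0.0, 'q': [-1.516, 0.528, 1.434, -0.0, 1.181, -0.178], 'joint_velocities': [0.0, 0.002, 0.0, -0.001, -0.0, -0.0], 'joint_torque': [0.0, -44.004, -17.659, 0.063, 0.058, -0.0], 'position': [0.145, -0.607, 0.244], 'tool_rot': [0.993, 0.117, 0.0, -0.001], 'ft_force': [-0.464, -0.01, -0.71], 'moment': [0.009, -0.033, -0.024], 'grip_force': 0.0, 'grip_width': 0.087} 0.022
scene {'fov_y': 50.5543, 'cx': 277.1056, 'cy': 207.3958, 'D': [-0.0669, 0.0, 0.0, 0.0, 0.0], 'xyz': [1.239, 0.524, 0.8393], 'attitude': [0.2069, 0.3646, 0.7997, 0.4299]}
top {'fov_y': 43.044, 'cx': 277.1628, 'cy': 203.6653, 'D': [-0.0994, 0.0, 0.0, 0.0, 0.0], 'xyz': [0.2697, 0.085, 1.4212], 'attitude': [0.0803, -0.0768, -0.6803, 0.7244]}
wrist {'fov_y': 60.7468, 'cx': 278.0896, 'cy': 203.8956, 'D': [-0.078, 0.0, 0.0, 0.0, 0.0], 'hand_eye': [[0.0005, 0.9592, 0.2827, 0.078], [1.0, -0.0004, -0.0004, -0.0003], [-0.0003, 0.2827, -0.9592, -0.1402], [0.0, 0.0, 0.0, 1.0]]}
```

View pics/top0.png

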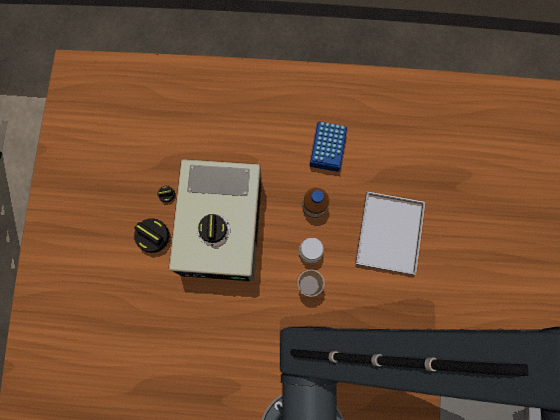

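View pics/scene0.png

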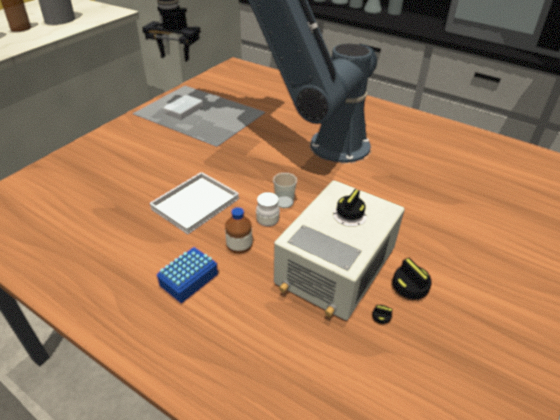

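The top view shows three black caps: a large one at (151,236), a small one at (166,193), and the middle-sized one on the chiller at (212,228). That last one is the target. The tray is at (391,234).

```bash
cat > h.py <<'E'
import cv2,numpy as np
from scipy.spatial.transform import Rotation as R
from rig import sensors, eyes, ticket, robot
def K(c):
    f=210/np.tan(np.radians(c["fov_y"])/2); return np.array([[f,0,c["cx"]],[0,f,c["cy"]],[0,0,1]])
def pose(c,o=None):
    if "xyz" in c: return R.from_quat(c["attitude"]).as_matrix(),np.array(c["xyz"])
    T=np.array(c["hand_eye"]); Rt=R.from_quat(o["tool_rot"]).as_matrix()
    return Rt@T[:3,:3],Rt@T[:3,3]+o["position"]
def rays(c,px,o=None):
    u=cv2.undistortPoints(np.array(px,float).reshape(-1,1,2),K(c),np.array(c["D"],float)).reshape(-1,2)
    M,p=pose(c,o); d=np.c_[u[:,0],-u[:,1],-np.ones(len(u))]@M.T
    return p,d/np.linalg.norm(d,axis=1)[:,None]
def onplane(c,px,z,o=None):
    p,d=rays(c,px,o); return p+d*((z-p[2])/d[:,2])[:,None]
def yellow(img,box=None):
    h=cv2.cvtColor(img,cv2.COLOR_RGB2HSV); m=cv2.inRange(h,(22,110,90),(38,255,255))
    if box:
        k=np.zeros_like(m); x0,y0,x1,y1=box; k[y0:y1,x0:x1]=255; m&=k
    return m
def tri(p1,d1,p2,d2):
    A=np.c_[d1,-d2]; s=np.linalg.lstsq(A,p2-p1,rcond=None)[0]
    a,b=p1+s[0]*d1,p2+s[1]*d2; return (a+b)/2,np.linalg.norm(a-b)
E
python3 - <<'E'
from h import *
t=eyes.camera("top"); s=eyes.camera("scene")
def comp(c,box):
    m=yellow(c["img"],box); n,l,st,ce=cv2.connectedComponentsWithStats(m)
    return [(st[i,4],ce[i].round(1).tolist(),cv2.minAreaRect(np.argwhere(l==i)[:,::-1].astype(np.float32))) for i in range(1,n) if st[i,4]>5]
a=comp(t,(195,205,235,250)); b=comp(s,(330,180,375,225))
print(a);print(b)
A=max(a,key=lambda v:v[0])[1];B=max(b,key=lambda v:v[0])[1]
p1,d1=rays(t,[A]);p2,d2=rays(s,[B])
print("bar",tri(p1,d1[0],p2,d2[0]))
print(onplane(t,[A],.2085),onplane(s,[B],.2085))
# chiller top
h=cv2.cvtColor(t["img"],cv2.COLOR_RGB2HSV)
m=cv2.inRange(h,(18,8,130),(60,70,255)); 
for name,box,mm,z in (("chiller",(165,150,270,285),m,.15),("tray",(345,180,435,285),cv2.inRange(h,(0,0,110),(180,90,255)),.024)):
    k=np.zeros_like(mm);k[box[1]:box[3],box[0]:box[2]]=255
    cs=cv2.findContours(cv2.morphologyEx(mm&k,cv2.MORPH_CLOSE,np.ones((5,5))),0,2)[0]; c=max(cs,key=cv2.contourArea)
    r=cv2.minAreaRect(c); P=onplane(t,cv2.boxPoints(r),z); print(name,r,P.round(3).tolist(),P.mean(0).round(4),[np.linalg.norm(P[i]-P[i-1]).round(3) for i in range(4)])
# yaw of bar
m=yellow(t["img"],(195,205,235,250)); q=np.argwhere(m)[:,::-1]; P=onplane(t,q,.2085)[:,:2]
w,v=np.linalg.eigh(np.cov(P.T));print("bar yaw top",np.degrees(np.arctan2(v[1,1],v[0,1])),np.sqrt(w*12),P.mean(0))
img=cv2.resize(t["img"][140:290,130:280],None,fx=3.5,fy=3.5,interpolation=2)
im2=cv2.resize(s["img"][170:330,270:440],None,fx=3.2,fy=3.2)
cv2.imwrite("pics/crop.png",img[:,:,::-1])
E
```

```text
[(np.int32(47), [210.4, 226.0], ((210.0, 225.5), (21.0, 2.0), 90.0)), (np.int32(14), [200.5, 227.0], ((200.5, 227.0), (6.0, 1.0), 90.0)), (np.int32(14), [222.5, 227.0], ((222.5, 227.0), (6.0, 1.0), 90.0))]
[(np.int32(53), [352.1, 196.0], ((352.260009765625, 195.82000732421875), (3.4000000953674316, 15.0), 36.86989974975586)), (np.int32(15), [341.1, 200.2], ((341.25, 200.25), (2.1213202476501465, 5.656853675842285), 45.0)), (np.int32(21), [361.2, 207.5], ((361.3846130371094, 207.42306518554688), (3.3282015323638916, 5.824352264404297), 33.6900634765625))]
bar (array([0.48181876, 0.24981914, 0.20791123]), np.float64(0.002456296434549604))
[[0.48125664 0.25088001 0.2085    ]] [[0.48308315 0.24897589 0.2085    ]]
chiller ((214.1793212890625, 216.84828186035156), (81.71675872802734, 111.77922058105469), 4.763641834259033) [[0.38, 0.349, 0.15], [0.659, 0.356, 0.15], [0.654, 0.151, 0.15], [0.377, 0.153, 0.15]] [0.5177 0.2523 0.15  ] [np.float64(0.196), np.float64(0.279), np.float64(0.205), np.float64(0.277)]
tray ((391.01409912109375, 232.62171936035156), (60.950504302978516, 74.89862060546875), 8.652542114257812) [[0.433, -0.113, 0.024], [0.636, -0.138, 0.024], [0.621, -0.303, 0.024], [0.418, -0.274, 0.024]] [ 0.5271 -0.2069  0.024 ] [np.float64(0.161), np.float64(0.204), np.float64(0.166), np.float64(0.205)]
bar yaw top 92.66055868638726 [0.04285723 0.0548152 ] [0.48052524 0.24992126]
```

View pics/crop.png

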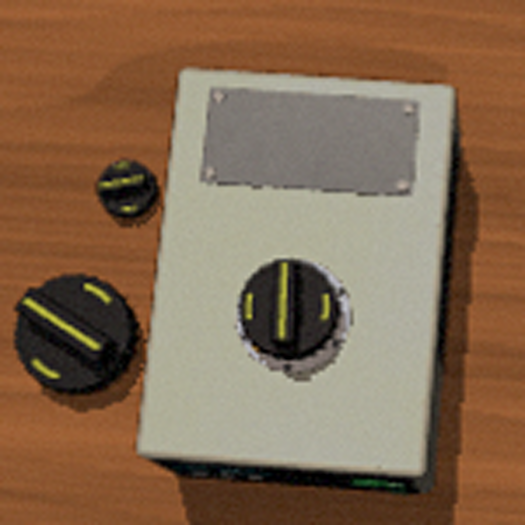

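The crop shows the middle-sized cap on the chiller, with its bar along the chiller's x (crop centre about (287,305)). I'm moving above it.

Request:
drive_tool:
  deltas:
    - [[0,0,-27,0,0,0.117],[0,0,-27,0,0,0.117],[38,0,0,0,0,0],[38,0,0,0,0,0],[38,0,0,0,0,0],[38,0,0,0,0,0],[38,0,0,0,0,0],[38,0,0,0,0,0]]

```text
time: 0.92
position: [0.3745, -0.6076, 0.2984]
tool_rot: [1.0, -0.0, -0.0, -0.0]
ft_force: [-0.1, 0.5, -1.7]
grip_width: 0.0869
grip_force: 0.0
```

Request:
drive_tool:
  deltas:
    - [[10,-38,0,0,0,0],[10,-38,0,0,0,0],[10,-38,0,0,0,0],[10,-38,0,0,0,0],[10,-38,0,0,0,0],[10,-38,0,0,0,0],[10,-38,0,0,0,0],[10,-38,0,0,0,0]]

```text
time: 1.58
position: [0.4529, -0.3021, 0.2985]
tool_rot: [1.0, -0.0, 0.0, -0.0]
ft_force: [0.2, 0.5, -0.9]
grip_width: 0.0872
grip_force: 0.0
```

Request:
drive_tool:
  deltas:
    - [[0,-38,0,0,0,0],[0,-38,0,0,0,0],[0,-38,0,0,0,0],[0,-38,0,0,0,0],[0,-38,0,0,0,0],[0,-38,0,0,0,0],[0,-38,0,0,0,0],[0,-38,0,0,0,0]]

```text
time: 2.25
position: [0.4525, 0.0017, 0.2987]
tool_rot: [1.0, -0.0, 0.0, 0.0]
ft_force: [-0.2, -0.8, 0.2]
grip_width: 0.087
grip_force: 0.0
```

Request:
drive_tool:
  deltas:
    - [[0,-38,0,0,0,0],[0,-38,0,0,0,0],[0,-38,0,0,0,0],[0,-38,0,0,0,0],[0,-38,0,0,0,0],[0,-30,0,0,0,0],[0,0,0,0,0,0],[0,0,0,0,0,0]]

```text
time: 2.92
position: [0.4525, 0.2213, 0.2984]
tool_rot: [1.0, 0.002, -0.0, 0.0]
ft_force: [-0.3, -0.0, -0.5]
grip_width: 0.0873
grip_force: 0.0
```

Run:
```python
from h import *
o=sensors.get_obs(); c=eyes.camera("wrist")
cv2.imwrite("pics/w1.png",c["img"][:,:,::-1])
m=yellow(c["img"]); n,l,st,ce=cv2.connectedComponentsWithStats(m)
for i in range(1,n):
    if st[i,4]>60:
        q=np.argwhere(l==i)[:,::-1]; P=onplane(c,q,.2085,o)[:,:2]; w,v=np.linalg.eigh(np.cov(P.T))
        print(st[i].tolist(),ce[i].round(1),P.mean(0).round(4),P.min(0).round(4),P.max(0).round(4),np.degrees(np.arctan2(v[1,1],v[0,1])).round(2),np.sqrt(w*12).round(4))
print(np.round(o["q"],3),o["position"],o["tool_rot"])
```

```text
[90, 34, 25, 10, 88] [102.1  38.5] [0.5674 0.3294] [0.565  0.3216] [0.5698 0.3372] 104.2 [0.002  0.0159]
[95, 115, 21, 14, 111] [105.1 121.2] [0.5175 0.3326] [0.5131 0.3264] [0.5215 0.3392] 61.99 [0.0035 0.0138]
[50, 136, 60, 35, 381] [ 79.8 153.3] [0.497  0.3526] [0.4857 0.3335] [0.5086 0.3721] 61.22 [0.0041 0.0429]
[229, 138, 13, 76, 483] [235.  175.3] [0.4819 0.2499] [0.4562 0.2466] [0.5064 0.2531] -177.11 [0.0042 0.0505]
[272, 156, 7, 24, 124] [275.2 167.6] [0.4873 0.2236] [0.4797 0.2218] [0.4949 0.2257] -177.02 [0.0037 0.0157]
[200, 159, 8, 25, 116] [202.8 170.9] [0.485 0.271] [0.4769 0.2685] [0.4929 0.2729] -176.7 [0.0034 0.0159]
[74, 169, 20, 13, 98] [ 83.6 175.3] [0.4822 0.352 ] [0.4782 0.3456] [0.4865 0.3583] 61.85 [0.0035 0.0138]
[ 0.233  0.298  1.663 -0.     1.181  1.8  ] [0.45253949 0.2213091  0.29839323] [ 9.99998489e-01  1.72729393e-03 -9.10087835e-05  1.71682534e-04]
```

View pics/w1.png

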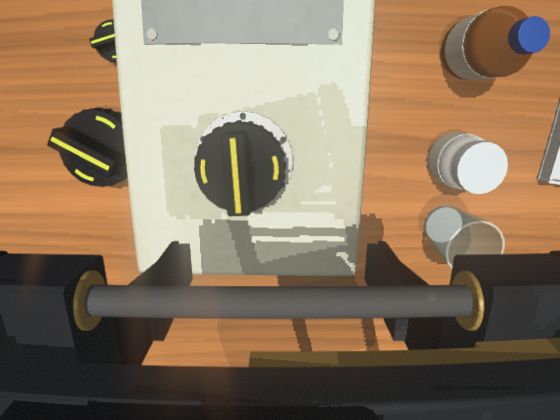

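The close view confirms the choice: the bar's yellow line is at (235,175), at world (0.482, 0.250), yaw +2.9°. I'll align and descend over the bar.

Request:
drive_tool:
  deltas:
    - [[15,-14.3,0,0,0,-0.025],[14.5,-14.4,0,0,0,-0.025],[0,0,20,0,0,0],[0,0,20,0,0,0],[0,0,20,0,0,0],[0,0,15,0,0,0],[0,0,8,0,0,0],[0,0,0,0,0,0]]

```text
time: 3.63
position: [0.4812, 0.2472, 0.2138]
tool_rot: [1.0, 0.024, -0.002, 0.001]
ft_force: [-0.9, 0.8, 0.5]
grip_width: 0.0869
grip_force: 0.0
```

Request:
drive_tool:
  deltas:
    - [[0,0,5,0,0,0],[0,0,0,0,0,0],[0,0,0,0,0,0]]

```text
time: 3.88
position: [0.4827, 0.2489, 0.2113]
tool_rot: [1.0, 0.025, 0.001, -0.0]
ft_force: [0.9, 1.1, 0.0]
grip_width: 0.0873
grip_force: 0.0
```

Request:
drive_tool:
  deltas:
    - [[0,-1,0.5,0,0,0],[0,0,0,0,0,0],[0,0,0,0,0,0],[0,0,0,0,0,0],[0,0,0,0,0,0],[0,0,0,0,0,0],[0,0,0,0,0,0],[0,0,0,0,0,0]]
  gripper: 0
  squeeze: 12

```text
time: 4.55
position: [0.4821, 0.2501, 0.21]
tool_rot: [1.0, 0.025, -0.0, 0.0]
ft_force: [-0.4, -0.7, 0.7]
grip_width: 0.0415
grip_force: 0.0
```

```bash
cat > s.py <<'E'
from h import *
o=sensors.get_obs(); x=R.from_quat(o["tool_rot"]).as_matrix()
print(round(o["time"],2),"p",np.round(o["position"],4),"yaw",np.degrees(np.arctan2(x[1,0],x[0,0])).round(2),"F",np.round(o["ft_force"],2),"M",np.round(o["moment"],3),"w",round(o["grip_width"],4),"g",round(o["grip_force"],1),"q6",round(o["q"][5],2))
E
python3 s.py
```

```text
4.55 p [0.4821 0.2501 0.21  ] yaw 2.86 F [-0.38 -0.73  0.69] M [ 0.053 -0.    -0.018] w 0.0415 g 0.0 q6 1.79
```

Request:
drive_tool:
  deltas:
    - [[0,0,0,0,0,0],[0,0,0,0,0,0],[0,0,0,0,0,0],[0,0,0,0,0,0],[0,0,0,0,0,0],[0,0,0,0,0,0],[0,0,0,0,0,0],[0,0,0,0,0,0]]

```text
time: 5.22
position: [0.4821, 0.2497, 0.21]
tool_rot: [1.0, 0.025, -0.0, 0.0]
ft_force: [-0.0, -2.7, 1.0]
grip_width: 0.0159
grip_force: 12.0
```

```bash
python3 s.py
```

```text
5.22 p [0.4821 0.2497 0.21  ] yaw 2.86 F [-0.02 -2.71  0.99] M [-0.395  0.005 -0.033] w 0.0159 g 12.0 q6 1.79
```

Request:
drive_tool:
  deltas:
    - [[0,0.5,0,0,0,-0.03],[0,0,0,0,0,-0.03],[0,0,0,0,0,-0.03],[0,0,0,0,0,-0.03],[0,0,0,0,0,0]]
  squeeze: 25

```text
time: 5.63
position: [0.4821, 0.2498, 0.2101]
tool_rot: [0.996, 0.085, 0.0, -0.0]
ft_force: [-0.2, 0.3, 0.4]
grip_width: 0.0159
grip_force: 25.0
```

```bash
python3 s.py
```

```text
5.63 p [0.4821 0.2498 0.2101] yaw 9.71 F [-0.18  0.28  0.43] M [-0.026  0.01  -0.082] w 0.0159 g 25.0 q6 1.67
```

Request:
drive_tool:
  deltas:
    - [[0,0,0,0,0,-0.03],[0,0,0,0,0,-0.03],[0,0,0,0,0,0]]

```text
time: 5.88
position: [0.4821, 0.2499, 0.2101]
tool_rot: [0.993, 0.114, 0.0, -0.0]
ft_force: [-1.6, -0.7, 0.4]
grip_width: 0.0155
grip_force: 25.0
```

```bash
python3 s.py
```

```text
5.88 p [0.4821 0.2499 0.2101] yaw 13.12 F [-1.57 -0.67  0.43] M [-0.02   0.015 -0.065] w 0.0155 g 25.0 q6 1.61
```

Request:
drive_tool:
  deltas:
    - [[0,0,0,0,0,-0.03],[0,0,0,0,0,-0.03],[0,0,0,0,0,0]]

```text
time: 6.13
position: [0.4821, 0.2499, 0.2101]
tool_rot: [0.99, 0.144, 0.0, -0.0]
ft_force: [0.1, 1.9, 0.1]
grip_width: 0.0159
grip_force: 25.0
```

```bash
python3 s.py
```

```text
6.13 p [0.4821 0.2499 0.2101] yaw 16.55 F [0.09 1.86 0.08] M [ 0.177  0.118 -0.115] w 0.0159 g 25.0 q6 1.55
```

Request:
drive_tool:
  deltas:
    - [[0,0,0,0,0,-0.03],[0,0,0,0,0,-0.03],[0,0,0,0,0,0]]

```text
time: 6.38
position: [0.4821, 0.2499, 0.2101]
tool_rot: [0.985, 0.173, 0.0, -0.0]
ft_force: [-0.4, 1.1, 1.1]
grip_width: 0.0156
grip_force: 25.0
```

```bash
python3 s.py
```

```text
6.38 p [0.4821 0.2499 0.2101] yaw 19.97 F [-0.42  1.07  1.09] M [0.168 0.082 0.006] w 0.0156 g 25.0 q6 1.49
```

Request:
drive_tool:
  deltas:
    - [[0,0,0,0,0,-0.03],[0,0,0,0,0,-0.03],[0,0,0,0,0,0]]

```text
time: 6.63
position: [0.4821, 0.2499, 0.2103]
tool_rot: [0.979, 0.203, 0.0, -0.0]
ft_force: [-0.3, 0.8, 2.2]
grip_width: 0.0156
grip_force: 25.0
```

```bash
python3 s.py
```

```text
6.63 p [0.4821 0.2499 0.2103] yaw 23.41 F [-0.33  0.82  2.22] M [ 0.217  0.062 -0.012] w 0.0156 g 25.0 q6 1.43
```

Request:
drive_tool:
  deltas:
    - [[0,0,0,0,0,-0.03],[0,0,0,0,0,-0.03],[0,0,0,0,0,0]]

```text
time: 6.88
position: [0.4823, 0.2499, 0.2108]
tool_rot: [0.973, 0.232, 0.0, -0.0]
ft_force: [-1.0, 0.7, 6.0]
grip_width: 0.0156
grip_force: 25.0
```

```bash
python3 s.py
```

```text
6.88 p [0.4823 0.2499 0.2108] yaw 26.87 F [-1.04  0.74  5.97] M [0.136 0.286 0.005] w 0.0156 g 25.0 q6 1.37
```

Request:
drive_tool:
  deltas:
    - [[0,0,0,0,0,-0.03],[0,0,0,0,0,-0.03],[0,0,0,0,0,0]]

```text
time: 7.13
position: [0.4824, 0.2498, 0.211]
tool_rot: [0.965, 0.261, 0.001, -0.0]
ft_force: [-1.9, -0.2, 5.8]
grip_width: 0.016
grip_force: 25.0
```

```bash
python3 s.py
python3 - <<'E'
from h import *
t=eyes.camera("scene"); cv2.imwrite("pics/s2.png",cv2.resize(t["img"][140:260,280:440],None,fx=4,fy=4)[:,:,::-1])
E
```

```text
7.13 p [0.4824 0.2498 0.211 ] yaw 30.28 F [-1.91 -0.23  5.81] M [ 0.047  0.232 -0.145] w 0.016 g 25.0 q6 1.31
```

View pics/s2.png

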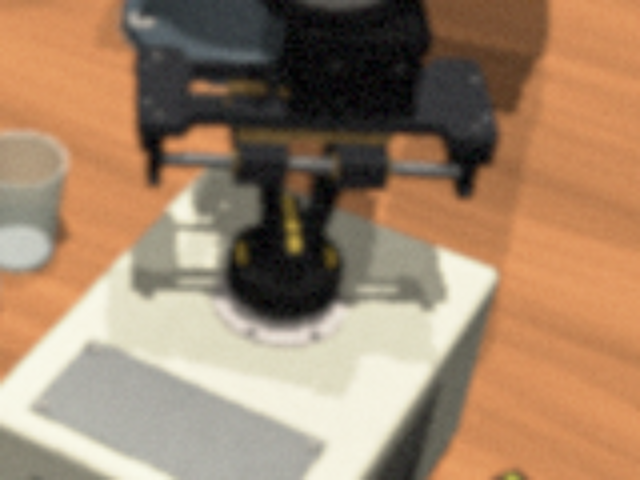

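The picture shows the cap gripped at about (285,265) in the crop and turned with the tool. Fz has risen to 6 N, so the spring ramp is lifting the cap. I'll follow it up.

Request:
drive_tool:
  deltas:
    - [[0,0,-1,0,0,0],[0,0,-1,0,0,0],[0,0,0,0,0,0]]

```text
time: 7.43
position: [0.4824, 0.2498, 0.2125]
tool_rot: [0.965, 0.261, 0.001, -0.0]
ft_force: [-1.7, 0.6, 4.4]
grip_width: 0.0158
grip_force: 25.0
```

```bash
python3 s.py
```

```text
7.43 p [0.4824 0.2498 0.2125] yaw 30.29 F [-1.67  0.62  4.37] M [ 0.188  0.116 -0.048] w 0.0158 g 25.0 q6 1.31
```

Request:
drive_tool:
  deltas:
    - [[0,0,0,0,0,-0.015],[0,0,0,0,0,-0.015],[0,0,0,0,0,0],[0,0,0,0,0,0]]

```text
time: 7.77
position: [0.4824, 0.2497, 0.2125]
tool_rot: [0.961, 0.275, 0.0, -0.0]
ft_force: [-0.2, 0.2, 5.9]
grip_width: 0.0154
grip_force: 25.2
```

```bash
python3 s.py
```

```text
7.77 p [0.4824 0.2497 0.2125] yaw 31.98 F [-0.17  0.25  5.85] M [ 0.13   0.167 -0.532] w 0.0154 g 25.2 q6 1.28
```

Stop felt: −0.53 N m at yaw ~32°, after 29° of turn. I'll release the cap and let it vent.

Request:
drive_tool:
  deltas:
    - [[0,0,-0.7,0,0,0],[0,0,0,0,0,0],[0,0,0,0,0,0],[0,0,0,0,0,0],[0,0,0,0,0,0],[0,0,0,0,0,0],[0,0,0,0,0,0],[0,0,0,0,0,0]]
  gripper: 35

```text
time: 8.43
position: [0.4821, 0.2495, 0.2127]
tool_rot: [0.961, 0.276, -0.0, 0.0]
ft_force: [-0.0, 0.8, -0.7]
grip_width: 0.0304
grip_force: 0.0
```

Request:
drive_tool:
  deltas:
    - [[0,0,0,0,0,0],[0,0,0,0,0,0],[0,0,0,0,0,0],[0,0,0,0,0,0],[0,0,0,0,0,0],[0,0,0,0,0,0],[0,0,0,0,0,0],[0,0,0,0,0,0]]

```text
time: 9.1
position: [0.4821, 0.2495, 0.2127]
tool_rot: [0.961, 0.276, -0.0, -0.0]
ft_force: [0.6, 0.8, -0.1]
grip_width: 0.0305
grip_force: 0.0
```

Request:
drive_tool:
  deltas:
    - [[0,0,0,0,0,0],[0,0,0,0,0,0],[0,0,0,0,0,0],[0,0,0,0,0,0],[0,0,0,0,0,0],[0,0,0,0,0,0],[0,0,0,0,0,0],[0,0,0,0,0,0]]

```text
time: 9.77
position: [0.4821, 0.2495, 0.2127]
tool_rot: [0.961, 0.276, 0.0, -0.0]
ft_force: [1.6, 0.0, 0.4]
grip_width: 0.0307
grip_force: 0.0
```

Request:
drive_tool:
  deltas:
    - [[0,0,0,0,0,0],[0,0,0,0,0,0],[0,0,0,0,0,0],[0,0,0,0,0,0],[0,0,0,0,0,0],[0,0,0,0,0,0],[0,0,0,0,0,0],[0,0,0,0,0,0]]

```text
time: 10.43
position: [0.4821, 0.2495, 0.2127]
tool_rot: [0.961, 0.276, -0.0, -0.0]
ft_force: [0.3, -1.0, 0.1]
grip_width: 0.0303
grip_force: 0.0
```

```bash
python3 s.py
python3 - <<'E'
from h import *
o=sensors.get_obs();c=eyes.camera("wrist");cv2.imwrite("pics/w2.png",c["img"][:,:,::-1])
t=eyes.camera("top");s=eyes.camera("scene")
P={}
for n,c,box in(("t",t,(195,205,235,250)),("s",s,(330,180,375,225))):
    m=yellow(c["img"],box);k,l,st,ce=cv2.connectedComponentsWithStats(m);print(n,[(st[i].tolist(),ce[i].round(1).tolist()) for i in range(1,k) if st[i,4]>4])
E
```

```text
10.43 p [0.4821 0.2495 0.2127] yaw 32.07 F [ 0.33 -0.96  0.1 ] M [ 0.033 -0.002  0.042] w 0.0303 g 0.0 q6 1.28
t []
s [([351, 188, 2, 4, 6], [351.7, 189.2]), ([351, 193, 5, 10, 33], [353.0, 197.6]), ([339, 201, 2, 4, 5], [339.8, 202.4])]
```

View pics/w2.png

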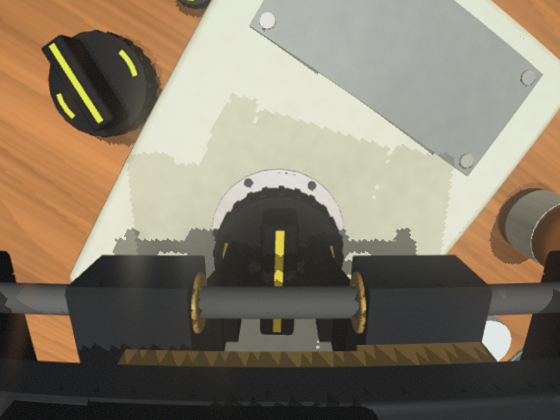

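The wrist picture shows the cap free between the open fingers, with its bar line at (279,280) still aligned with the tool. The vent lasted 2 s. I'll regrip and press down step by step, using the spring forces and bottoming depth to confirm it had risen.

Request:
drive_tool:
  deltas:
    - [[0,0,0,0,0,0],[0,0,0,0,0,0],[0,0,0,0,0,0],[0,0,0,0,0,0],[0,0,0,0,0,0],[0,0,0,0,0,0]]
  gripper: 0
  squeeze: 30

```text
time: 11.08
position: [0.4821, 0.2495, 0.2128]
tool_rot: [0.961, 0.276, 0.0, -0.0]
ft_force: [-0.1, 0.3, -0.5]
grip_width: 0.0161
grip_force: 29.9
```

```bash
python3 s.py
```

```text
11.08 p [0.4821 0.2495 0.2128] yaw 32.02 F [-0.12  0.33 -0.52] M [-0.011 -0.019 -0.266] w 0.0161 g 29.9 q6 1.28
```

Request:
drive_tool:
  deltas:
    - [[0,0,1,0,0,0],[0,0,1,0,0,0],[0,0,1,0,0,0],[0,0,0,0,0,0],[0,0,0,0,0,0]]

```text
time: 11.5
position: [0.4821, 0.2496, 0.2114]
tool_rot: [0.961, 0.276, 0.0, -0.0]
ft_force: [-2.5, -0.8, 9.6]
grip_width: 0.0162
grip_force: 29.9
```

```bash
python3 s.py
```

```text
11.5 p [0.4821 0.2496 0.2114] yaw 32.06 F [-2.52 -0.83  9.65] M [-0.191  0.477 -0.335] w 0.0162 g 29.9 q6 1.28
```

Request:
drive_tool:
  deltas:
    - [[0,0,1,0,0,0],[0,0,1,0,0,0],[0,0,1,0,0,0],[0,0,0,0,0,0],[0,0,0,0,0,0]]

```text
time: 11.92
position: [0.4822, 0.2496, 0.2088]
tool_rot: [0.961, 0.276, 0.001, -0.0]
ft_force: [-3.3, -1.5, 12.5]
grip_width: 0.0157
grip_force: 29.9
```

```bash
python3 s.py
```

```text
11.92 p [0.4822 0.2496 0.2088] yaw 32.07 F [-3.27 -1.54 12.48] M [-0.2    0.573 -0.252] w 0.0157 g 29.9 q6 1.28
```

Request:
drive_tool:
  deltas:
    - [[0,0,1,0,0,0],[0,0,1,0,0,0],[0,0,0.5,0,0,0],[0,0,0,0,0,0],[0,0,0,0,0,0]]

```text
time: 12.33
position: [0.4822, 0.2496, 0.2061]
tool_rot: [0.961, 0.277, 0.001, 0.0]
ft_force: [-2.7, -0.5, 11.0]
grip_width: 0.016
grip_force: 29.8
```

```bash
python3 s.py
```

```text
12.33 p [0.4822 0.2496 0.2061] yaw 32.12 F [-2.67 -0.5  11.05] M [-0.191  0.571 -0.095] w 0.016 g 29.8 q6 1.28
```

Request:
drive_tool:
  deltas:
    - [[0,0,0.7,0,0,0],[0,0,0.7,0,0,0],[0,0,0,0,0,0],[0,0,0,0,0,0]]

```text
time: 12.67
position: [0.4822, 0.2496, 0.2049]
tool_rot: [0.961, 0.277, 0.001, 0.0]
ft_force: [-2.8, -0.1, 12.8]
grip_width: 0.0161
grip_force: 29.8
```

```bash
python3 s.py
```

```text
12.67 p [0.4822 0.2496 0.2049] yaw 32.12 F [-2.79 -0.09 12.81] M [-0.124  0.654 -0.06 ] w 0.0161 g 29.8 q6 1.28
```

Pressed 7.9 mm with 12.8 N and not bottomed, so the cap had risen fully. The lip torque has gone, and I'll turn on while it stays pressed.

Request:
drive_tool:
  deltas:
    - [[0,0,0,0,0,-0.035],[0,0,0,0,0,-0.035],[0,0,0,0,0,-0.035],[0,0,0,0,0,0]]

```text
time: 13.0
position: [0.4827, 0.2498, 0.205]
tool_rot: [0.945, 0.327, 0.001, 0.0]
ft_force: [-2.7, -1.3, 11.7]
grip_width: 0.0157
grip_force: 29.8
```

```bash
python3 s.py
```

```text
13.0 p [0.4827 0.2498 0.205 ] yaw 38.2 F [-2.69 -1.3  11.73] M [-0.156  0.463 -0.017] w 0.0157 g 29.8 q6 1.18
```

Request:
drive_tool:
  deltas:
    - [[0,0,0,0,0,-0.035],[0,0,0,0,0,-0.035],[0,0,0,0,0,-0.035],[0,0,0,0,0,-0.035],[0,0,0,0,0,-0.035],[0,0,0,0,0,0]]

```text
time: 13.5
position: [0.4831, 0.2501, 0.2051]
tool_rot: [0.913, 0.408, 0.002, 0.0]
ft_force: [-2.2, 0.4, 12.4]
grip_width: 0.0159
grip_force: 29.8
```

```bash
python3 s.py
```

```text
13.5 p [0.4831 0.2501 0.2051] yaw 48.21 F [-2.15  0.36 12.38] M [-0.023  0.424 -0.072] w 0.0159 g 29.8 q6 1.0
```

Request:
drive_tool:
  deltas:
    - [[0,0,0,0,0,-0.035],[0,0,0,0,0,-0.035],[0,0,0,0,0,-0.035],[0,0,0,0,0,-0.035],[0,0,0,0,0,-0.035],[0,0,0,0,0,0]]

```text
time: 14.0
position: [0.4831, 0.2504, 0.2052]
tool_rot: [0.874, 0.487, 0.002, -0.0]
ft_force: [-2.4, 1.5, 11.8]
grip_width: 0.0157
grip_force: 29.8
```

```bash
python3 s.py
```

```text
14.0 p [0.4831 0.2504 0.2052] yaw 58.23 F [-2.4   1.48 11.85] M [ 0.139  0.421 -0.122] w 0.0157 g 29.8 q6 0.83
```

Request:
drive_tool:
  deltas:
    - [[0,0,0,0,0,-0.03],[0,0,0,0,0,-0.03],[0,0,0,0,0,-0.03],[0,0,0,0,0,0]]

```text
time: 14.33
position: [0.4828, 0.2506, 0.2051]
tool_rot: [0.851, 0.525, 0.002, -0.0]
ft_force: [-1.7, 2.6, 12.1]
grip_width: 0.0155
grip_force: 29.8
```

```bash
python3 s.py
```

```text
14.33 p [0.4828 0.2506 0.2051] yaw 63.37 F [-1.73  2.61 12.07] M [ 0.287  0.501 -0.049] w 0.0155 g 29.8 q6 0.74
```

Request:
drive_tool:
  deltas:
    - [[0,0,0,0,0,-0.03],[0,0,0,0,0,-0.03],[0,0,0,0,0,-0.03],[0,0,0,0,0,0]]

```text
time: 14.67
position: [0.4828, 0.2506, 0.2051]
tool_rot: [0.826, 0.563, 0.002, -0.0]
ft_force: [-2.8, 1.1, 12.0]
grip_width: 0.016
grip_force: 29.8
```

```bash
python3 s.py
```

```text
14.67 p [0.4828 0.2506 0.2051] yaw 68.53 F [-2.78  1.06 12.04] M [ 0.261  0.466 -0.055] w 0.016 g 29.8 q6 0.65
```

Request:
drive_tool:
  deltas:
    - [[0,0,0,0,0,-0.025],[0,0,-2,0,0,0],[0,0,-2,0,0,0],[0,0,-2,0,0,0],[0,0,-2,0,0,0],[0,0,0,0,0,0]]

```text
time: 15.17
position: [0.4827, 0.2505, 0.2122]
tool_rot: [0.82, 0.573, 0.002, -0.0]
ft_force: [-1.0, 3.7, 6.9]
grip_width: 0.0156
grip_force: 29.8
```

```bash
python3 s.py
```

```text
15.17 p [0.4827 0.2505 0.2122] yaw 69.91 F [-0.96  3.72  6.93] M [ 0.565  0.185 -0.052] w 0.0156 g 29.8 q6 0.62
```

Request:
drive_tool:
  deltas:
    - [[0,0,-1.5,0,0,0],[0,0,-1.5,0,0,0],[0,0,0,0,0,0]]

```text
time: 15.42
position: [0.4826, 0.2501, 0.2143]
tool_rot: [0.82, 0.573, 0.001, -0.0]
ft_force: [0.2, 3.2, 4.2]
grip_width: 0.016
grip_force: 29.8
```

```bash
python3 s.py
```

```text
15.42 p [0.4826 0.2501 0.2143] yaw 69.9 F [0.19 3.24 4.18] M [ 0.651 -0.032 -0.054] w 0.016 g 29.8 q6 0.62
```

Request:
drive_tool:
  deltas:
    - [[0,0,-1.5,0,0,0],[0,0,-1.5,0,0,0],[0,0,-1.5,0,0,0],[0,0,0,0,0,0]]

```text
time: 15.75
position: [0.4814, 0.2487, 0.2178]
tool_rot: [0.82, 0.573, -0.001, 0.0]
ft_force: [-0.0, -0.2, -0.7]
grip_width: 0.016
grip_force: 29.8
```

```bash
python3 s.py
```

```text
15.75 p [0.4814 0.2487 0.2178] yaw 69.9 F [-0.02 -0.15 -0.72] M [-0.069 -0.081  0.002] w 0.016 g 29.8 q6 0.62
```

Request:
drive_tool:
  deltas:
    - [[0,0,-2,0,0,0],[0,0,-2,0,0,0],[0,0,0,0,0,0]]

```text
time: 16.0
position: [0.4822, 0.2493, 0.2225]
tool_rot: [0.82, 0.573, -0.0, 0.0]
ft_force: [-0.3, -1.1, -1.0]
grip_width: 0.0157
grip_force: 29.8
```

```bash
python3 s.py
```

```text
16.0 p [0.4822 0.2493 0.2225] yaw 69.89 F [-0.3  -1.09 -0.96] M [-0.025 -0.044  0.038] w 0.0157 g 29.8 q6 0.62
```

The cap is free of the neck (Fz −1 N, its own weight). I'll lift it and carry it over to the tray.

Request:
drive_tool:
  deltas:
    - [[0,0,-8,0,0,0],[0,0,-16,0,0,0],[0,0,-22,0,0,0],[0,0,-20,0,0,0],[0,0,-10,0,0,0],[-8,4,0,0,0,0],[-20,10,0,0,0,0],[-34,16,0,0,0,0]]

```text
time: 16.67
position: [0.4883, 0.1819, 0.2977]
tool_rot: [0.818, 0.575, 0.0, -0.001]
ft_force: [0.4, -0.5, -1.4]
grip_width: 0.0156
grip_force: 29.8
```

Request:
drive_tool:
  deltas:
    - [[-34,16,0,0,0,0],[-34,16,0,0,0,0],[-34,16,0,0,0,0],[-34,16,0,0,0,0],[-34,17,0,0,0,0],[-34,17,0,0,0,0],[-34,17,0,0,0,0],[-34,17,0,0,0,0]]

```text
time: 17.33
position: [0.5181, -0.122, 0.2971]
tool_rot: [0.82, 0.573, -0.001, -0.001]
ft_force: [0.9, 0.7, -0.9]
grip_width: 0.0155
grip_force: 29.8
```

Request:
drive_tool:
  deltas:
    - [[-34,17,0,0,0,0],[-28,12,0,0,0,0],[-12,6,0,0,0,0],[0,0,0,0,0,0],[0,0,0,0,0,0]]

```text
time: 17.75
position: [0.5258, -0.2013, 0.2972]
tool_rot: [0.82, 0.572, -0.0, -0.002]
ft_force: [-0.4, -0.3, -1.3]
grip_width: 0.016
grip_force: 29.8
```

```bash
python3 s.py
python3 - <<'E'
from h import *
o=sensors.get_obs();c=eyes.camera("wrist");s=eyes.camera("scene")
cv2.imwrite("pics/w3.png",np.hstack([cv2.resize(c["img"],(400,300)),cv2.resize(s["img"][90:300,100:380],(400,300))])[:,:,::-1])
E
```

```text
17.75 p [ 0.5258 -0.2013  0.2972] yaw 69.79 F [-0.38 -0.25 -1.3 ] M [ 0.031 -0.099 -0.045] w 0.016 g 29.8 q6 -0.21
```

View pics/w3.png

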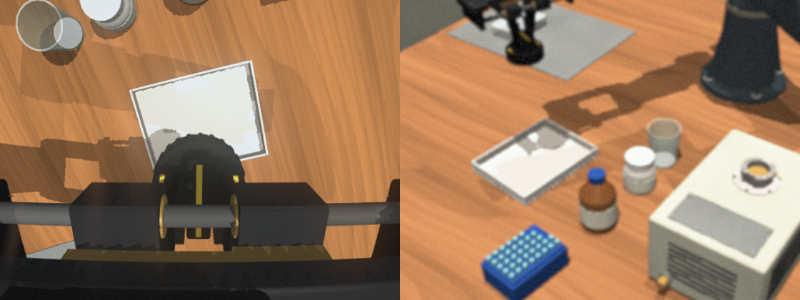

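The left half shows the tray centred under the tool: its centre is at about (200,112), which is where the point below the TCP should project. The right half shows the cap in the gripper, the neck open, and the lab ware undisturbed. I'll lower the cap.

Request:
drive_tool:
  deltas:
    - [[0,0,10,0,0,0],[0,0,24,0,0,0],[0,0,36,0,0,0],[0,0,36,0,0,0],[0,0,36,0,0,0],[0,0,36,0,0,0],[0,0,24,0,0,0],[0,0,12,0,0,0]]

```text
time: 18.52
position: [0.5245, -0.1983, 0.0805]
tool_rot: [0.819, 0.574, -0.001, -0.003]
ft_force: [0.1, 0.1, -1.8]
grip_width: 0.0154
grip_force: 29.8
```

Request:
drive_tool:
  deltas:
    - [[0,0,8,0,0,0],[0,0,4,0,0,0],[0,0,0,0,0,0],[0,0,0,0,0,0]]

```text
time: 18.85
position: [0.5275, -0.2012, 0.0731]
tool_rot: [0.819, 0.573, 0.0, 0.001]
ft_force: [-0.2, -0.8, -1.3]
grip_width: 0.0151
grip_force: 29.8
```

```bash
python3 s.py
```

```text
18.85 p [ 0.5275 -0.2012  0.0731] yaw 69.94 F [-0.16 -0.83 -1.3 ] M [-0.043 -0.103 -0.019] w 0.0151 g 29.8 q6 -0.21
```

Request:
drive_tool:
  deltas:
    - [[0,0,4,0,0,0],[0,0,4,0,0,0],[0,0,4,0,0,0],[0,0,1.5,0,0,0],[0,0,0,0,0,0],[0,0,0,0,0,0]]

```text
time: 19.35
position: [0.5267, -0.2014, 0.0588]
tool_rot: [0.82, 0.573, -0.0, -0.0]
ft_force: [0.6, 0.8, -1.6]
grip_width: 0.016
grip_force: 29.8
```

```bash
python3 s.py
```

```text
19.35 p [ 0.5267 -0.2014  0.0588] yaw 69.88 F [ 0.59  0.81 -1.65] M [-0.032 -0.115 -0.007] w 0.016 g 29.8 q6 -0.21
```

Request:
drive_tool:
  deltas:
    - [[0,0,1,0,0,0],[0,0,0,0,0,0],[0,0,0,0,0,0]]

```text
time: 19.6
position: [0.527, -0.2015, 0.0582]
tool_rot: [0.82, 0.573, 0.0, 0.0]
ft_force: [-0.0, 0.6, 0.6]
grip_width: 0.0158
grip_force: 29.8
```

```bash
python3 s.py
```

```text
19.6 p [ 0.527  -0.2015  0.0582] yaw 69.89 F [-0.05  0.6   0.6 ] M [-0.042  0.027 -0.001] w 0.0158 g 29.8 q6 -0.21
```

Contact: Fz went from −1.65 N to +0.6 N. I'll settle slightly, open slowly and then back off.

Request:
drive_tool:
  deltas:
    - [[0,0,0.5,0,0,0],[0,0,0,0,0,0],[0,0,0,0,0,0]]

```text
time: 19.85
position: [0.527, -0.2015, 0.0576]
tool_rot: [0.82, 0.573, 0.0, 0.0]
ft_force: [0.4, -0.7, 2.4]
grip_width: 0.0158
grip_force: 29.8
```

Request:
drive_tool:
  deltas:
    - [[0,0,0,0,0,0],[0,0,0,0,0,0],[0,0,0,0,0,0],[0,0,0,0,0,0],[0,0,0,0,0,0],[0,0,0,0,0,0],[0,0,0,0,0,0],[0,0,0,0,0,0]]
  gripper: 45

```text
time: 20.52
position: [0.5268, -0.2013, 0.0573]
tool_rot: [0.82, 0.573, -0.0, -0.0]
ft_force: [0.5, 0.0, 0.3]
grip_width: 0.0389
grip_force: 0.0
```

Request:
drive_tool:
  deltas:
    - [[0,0,-5,0,0,0],[0,0,-10,0,0,0],[0,0,-25,0,0,0],[0,0,-36,0,0,0],[0,0,-36,0,0,0],[0,0,-36,0,0,0],[0,0,-20,0,0,0],[0,0,0,0,0,0]]

```text
time: 21.18
position: [0.5296, -0.2029, 0.2318]
tool_rot: [0.82, 0.573, 0.002, 0.006]
ft_force: [0.7, -0.6, -0.3]
grip_width: 0.0391
grip_force: 0.0
```

```bash
python3 s.py
python3 - <<'E'
from h import *
c=eyes.camera("wrist");s=eyes.camera("scene")
cv2.imwrite("pics/w4.png",np.hstack([cv2.resize(c["img"],(400,300)),cv2.resize(s["img"][90:300,100:380],(400,300))])[:,:,::-1])
E
```

```text
21.18 p [ 0.5296 -0.2029  0.2318] yaw 69.9 F [ 0.68 -0.61 -0.28] M [-0.13  -0.109 -0.006] w 0.0391 g 0.0 q6 -0.21
```

View pics/w4.png

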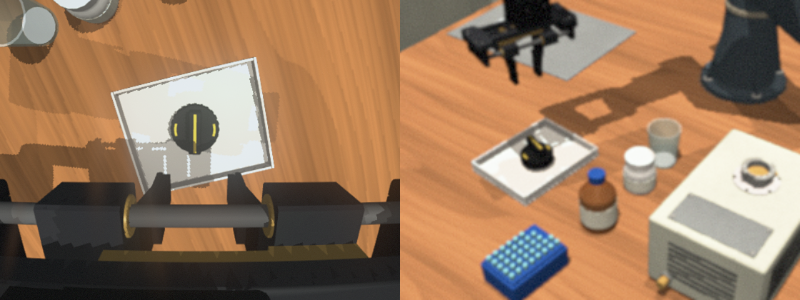

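The cap stands upright in the middle of the tray, at (195,128) in the left half and (537,153) in the right. The gripper is clear, so I'm handing in.

```bash
python3 -c "
from rig import ticket
print(ticket.hand_in())"
```

```text
the job is handed in; nothing more can be done
None
```

The job is handed in with no verdict shown: the cap was vented released at its first stop for over 2 s, pressed, turned past the stop, lifted off and laid upright near the middle of the drip tray, and the lab ware looks undisturbed.

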